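Load the bench press and start it with the two-button control

TASK

Push the die carriage fully home into the blue bench press with the fingertips; then press the two green start buttons on the yellow box together, one fingertip on each, keep both fully down for at least three seconds, and let go. Never press a button while the carriage is out, nor one button without the other. Grasp nothing, and leave the loose things on the bench where they are.

Things in the scene. Friction and masses are not known exactly. Their poses are not given: they have to be found in the camera images.
- press: small blue bench press, fixed; its side of the bench varies. Origin on the bench top under the carriage's orange front face when fully home; +x is the direction in which the carriage is pushed home, z up. Flat dark bed (12 mm high, 150 mm wide) from x -70 to 220 mm; blue head (150 mm wide, top at 97 mm) begins at x 50 mm, the silver cylinder on it (top at 186 mm) at x 90 mm
- carriage (a joint): how far the aluminium die carriage is out, m: 0 fully home against its stop, up to 0.065 out towards the robot. It slides level along the press's x axis, takes about 2 to 3 N to push, and stays where it is left. 90 mm wide, 150 mm long, from 13 to 43 mm above the bench top; a silver filigree piece is clamped on it
- carriage_face (a point): centre of the carriage's upright orange front face (90 mm wide, 30 mm high), 28 mm above the bench top; axes as the press. The space before the face is free apart from the 12 mm high bed
- box: yellow two-button control box, fixed to the bench, 100 mm (x) x 170 mm (y) x 45 mm high; which side it stands on varies. Origin at the centre of its underside; the buttons stand on its top in a row along its y axis, 62 mm apart between centres
- button_l (a joint): travel of the green start button on the box's +y side, m: 0 up, 0.006 fully down; sprung, starts to move at 1.5 N, fully down at 5 N
- button_r (a joint): travel of the green start button on the box's -y side, m: as the other
- button_l_top (a point): centre of the top of the +y green button: a flat round cap 30 mm across, 67 mm above the bench top when up, moving straight down 6 mm, in a black collar 46 mm across whose rim is 10 mm below the unpressed cap
- button_r_top (a point): centre of the top of the -y green button, the same
- pliers: yellow and green pliers lying flat, 140 mm long, 45 mm wide, 13 mm high; origin at the pivot, jaws to its +x
- cap: red bottle cap standing mouth up, 38 mm across, 20 mm high; origin at its underside
- scribe: purple scribe lying flat, 135 mm long, 9 mm thick; origin at its blunt end, its z axis runs along it to the tip
- tape: black tape measure, 65 x 60 x 36 mm; origin at its underside
- pot: round green plastic pot, 80 mm across, 64 mm high; origin at its underside
- jar: amber jar with a white lid, 52 mm across, 60 mm high; origin at its underside
- carton: small pink carton lying flat, 45 x 90 x 18 mm; origin at its underside

How it is judged:
On the way, in this order (a step that is already met when the one before it is completed fails the run):
1. the carriage is pushed fully home (value of joint carriage below 0.004 m and value of joint each of button_l, button_r below 0.0015 m), for 0.2 s.
2. both buttons are held down by the fingers for three seconds without a break, the carriage home (value of joint each of button_l, button_r above 0.0045 m and value of joint carriage below 0.004 m and contact force between the fingers and box above 2 N), for 3 s.
At the end, for the whole second after the job is handed in: the carriage is home (within 4 mm of its stop), both buttons are up again, and every loose thing is within 20 mm of where it began (value of joint carriage below 0.004 m and value of joint each of button_l, button_r below 0.001 m and distance of each of pliers, cap, scribe, tape, pot, jar, carton from where it was at the start of the episode below 0.02 m); the robot touches nothing.
It fails at once if one button is pressed (over 4 mm) while the other is still up (under 1 mm) ((value of joint button_l above 0.004 m and value of joint button_r below 0.001 m) or (value of joint button_r above 0.004 m and value of joint button_l below 0.001 m)).
It fails at once if a button is pressed (over 3 mm) while the carriage is more than 8 mm out (value of joint carriage above 0.008 m and value of joint any of button_l, button_r above 0.003 m).
It fails at once if a loose thing is moved, lifted or carried more than 20 mm (distance of any of pliers, cap, scribe, tape, pot, jar, carton from where it was at the start of the episode above 0.02 m).
It also fails if it takes over 58 s, if anything falls off the work surface, if the arm or the gripper's body presses on something with over 40 N, if the wrist force passes 120 N, or if a joint passes its speed limit or range.

ROBOT

A 6-joint arm with a two-finger parallel gripper is mounted at the origin on the work surface. World frame = base frame: x ahead of the robot, y to its left, z up, the work surface at z = 0. Lengths are in m, angles in rad, forces in N, time in s.
With the tool pointing down it reaches from about 0.35 to 0.975 m from the base axis. Payload 4.9 kg.
Tool frame: the origin (TCP) lies between the finger pads; the fingertips stand 22 mm ahead of it and the grasp point (between the pads) lies 3 mm ahead of it; z points along the fingers, y is the line along which they close (so a half turn about z gives the same grasp; the last joint's range is limited). The gripper opens to 85 mm and grips with 20 to 120 N. Pads are 22 mm wide; open, the fingers measure 114 mm over their backs; the gripper's body (76 mm by 85 mm) begins 54 mm behind the grasp point. The pads swing forward as they close: fully open they stand 13 mm farther back than shut.
Start: joints at [1.154, 0.053, 1.613, -0, 1.476, -0.119], TCP at [0.183, 0.597, 0.253] pointing down, gripper open.
Joint ranges: [-3.01, 3.01], [-1.01, 2.22], [0.06, 2.58], [-1.02, 4.17], [0.09, 2.62], [-3.14, 3.14]. Speed limits (rad/s): [2.57, 2.57, 3.14, 3.14, 3.14, 3.14].

INTERFACE

Orientations are given as a unit quaternion [w, x, y, z].
In Python, from plant import state, grab_frame, get_calibration, job_done, recognise, regions_of gives the robot as it stands.
- The arm moves only by the tool apply_moves, never from a script. Its argument "targets" is a list of rows, each an object with "translation": the shift along the tool's x, y, z normalised to -1 to 1, where 1 is 100 mm, a list of three; "twist": the turn about the tool's z normalised to -1 to 1, where 1 is 0.1 rad; "hand": the opening, from 0 (shut) to 1 (fully open). A call has 1 to 8 rows; each row shifts and turns the commanded pose from where the row before left it, along the tool's axes as they then stand; what a row does not reach is not made up. A row lasts 1/10 s, in which the tool goes at most 50 mm and 8.59 degrees, less where a joint would pass 70% of its speed; a pose out of reach is approached as far as the arm can. A call with a number of a shift or a turn outside -1 to 1 is refused whole. A call with a gripper value outside its range is refused whole. The fingers move at their own pace and stop on an object; the grip force is fixed at half the most. Time passes only in rows, so rows that do not move let the fingers close. It gives the time, the measured TCP pose, the force, the opening and the grip force at its end, in the units of the state.
- state(): the state, without advancing time (a new reading comes with each control period).
- grab_frame(name): name is "side" or "top" or "wrist"; returns the picture (420x560x3 uint8, red, green, blue); there is no depth.
- get_calibration(name): a dict with "camera_matrix" (3x3 intrinsics, pixels), "pose" (4x4, takes a point from camera to world coordinates). Camera axes: x right, y up, looking along -z (the intrinsics and any distortion apply to the point x, -y, -z); pixel columns grow to the right and rows downward; lengths in m; the calibration is good to about 2 mm. The wrist camera is an equidistant fisheye: a pixel r from the principal point sees the ray r / f radians off the axis. A picture is of the moment at which its call begins: read the wrist's pose just before it. get_calibration takes no time and is no camera call; for the wrist camera it gives the pose at the moment of the call.
- job_done(): hands the job in; it is judged then, once.
Trained networks look in the newest picture that a camera, given by its name, has taken for a name from the list of things; names that differ only in an ending like _2 or _b are one class to them, and where a whole thing is asked for, a point or a joint stands for the part that bears it (a point fixed in the world has none). Each returns a list of dicts, best first, with "score" (0 to 1); they miss things now and then, are a little off and sometimes report something else, mostly with a low value. They report only what shows in the picture. A call takes as long as a camera call.
- recognise(camera, query): "point" ([x, y, z] in m, in world coordinates, good to about 4 mm: the middle of the surface that is visible of it).
- regions_of(camera, query): "pixels" (420x560 bool, what is visible of it).
The state is a dict: "time": time; "joint_pos": joint angles; "joint_vel": joint speeds; "joint_efforts": joint torques, N m; "tool_pos": TCP position; "tool_rot": TCP orientation; "contact_force": force on the tool from outside, world axes, zero at the start; "ft_torque": the same for the moment, N m; "gripper_width": opening from 0.0 (shut) to 1.0 (fully open); "grasp_force": force on a finger pad.
Only numpy, scipy, OpenCV 4.12 (cv2) and the standard library are available. Lean on these libraries where they do the work, as an engineer would, in place of code of your own. Each camera call takes 0.05 s, during which the arm holds its last target. There are 200 camera calls.

## Working session

There is one attempt and no reset: what is moved stays moved. The work goes in short steps, Python scripts to look and compute and a tool call to move; the robot and the scene stay as the last step left them, time stands still between calls to the robot, and variables do not carry over. Pictures are saved under pics/ and viewed, at most 10 in all, crops included, and the job is handed in when it is done.

Besides the shell and the picture viewer there is one more tool, called after "Emit:" by a JSON object that holds its "method" and its "body", one argument or row to a line. apply_moves: Moves the arm, as the interface text tells. Its arguments: {"type":"object","properties":{"targets":{"type":"array"}},"required":["targets"]}

```bash
mkdir -p pics; python3 - <<'E'
from plant import *
import cv2,numpy as np
s=state();print(s['time'],s['tool_pos'],s['tool_rot'],s['contact_force'],s['gripper_width'])
ims=[]
for c in("top","side"):
    im=grab_frame(c);cv2.imwrite(f'pics/{c}0.png',im[:,:,::-1])
    for q in("press","carriage_face","carriage","box","button_l_top","button_r_top","pliers","cap","scribe","tape","pot","jar","carton"):
        if c=="side" and q in("pliers","cap","scribe"):continue
        r=recognise(c,q)
        print(c,q,[(np.round(d['point'],3).tolist(),round(d['score'],2)) for d in r[:3]])
print(state()['time'])
E
```

```text
0.0 [0.18313629 0.59695876 0.25204839] [-2.70214849e-04  1.48332676e-01  9.88936968e-01 -1.00904732e-03] [-0.10218979  0.28208022 -0.33310265] 1.002430548793772
top press [([0.589, -0.224, 0.099], 0.91)]
top carriage_face [([0.517, -0.221, 0.043], 0.8), ([0.572, -0.473, 0.06], 0.56)]
top carriage [([0.519, -0.216, 0.041], 0.91), ([0.396, -0.524, 0.017], 0.73)]
top box [([0.538, 0.214, 0.046], 0.72), ([0.457, 0.014, 0.008], 0.68), ([0.398, -0.519, 0.017], 0.47)]
top button_l_top []
top button_r_top []
top pliers [([0.61, 0.003, 0.014], 0.84)]
top cap [([0.457, 0.009, 0.009], 0.6)]
top scribe [([0.36, 0.023, 0.004], 0.62)]
top tape [([0.354, 0.5, 0.033], 0.77), ([0.537, 0.213, 0.047], 0.71), ([0.55, 0.248, 0.068], 0.53)]
top pot [([0.573, -0.476, 0.061], 0.8)]
top jar [([0.534, 0.47, 0.06], 0.81)]
top carton [([0.397, -0.521, 0.018], 0.84), ([0.527, -0.215, 0.042], 0.7), ([0.574, -0.476, 0.062], 0.6)]
side press [([0.6, -0.272, 0.055], 0.87)]
side carriage_face [([0.516, -0.24, 0.037], 0.94)]
side carriage [([0.521, -0.242, 0.038], 0.79)]
side box [([0.528, 0.171, 0.042], 0.66)]
side button_l_top []
side button_r_top []
side tape [([0.514, -0.242, 0.039], 0.57)]
side pot [([0.561, -0.502, 0.051], 0.82)]
side jar [([0.534, 0.462, 0.033], 0.67)]
side carton []
1.25
```

View pics/top0.png

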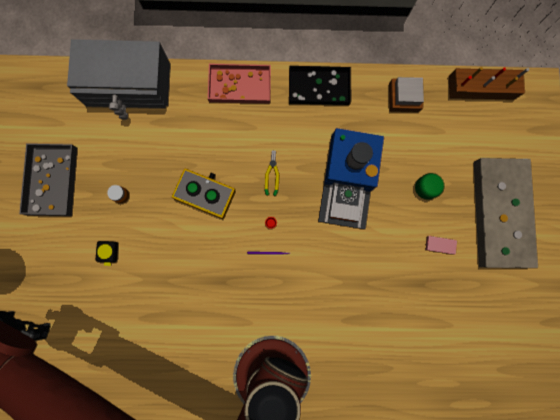

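View pics/side0.png

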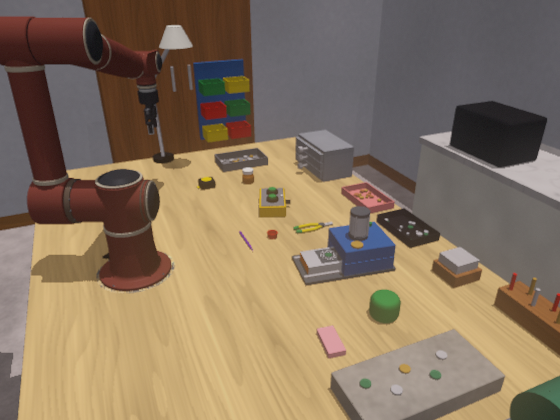

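The top picture shows the press at (352,180), with its carriage towards the robot at about (347,208). The yellow box is at (204,193), with green buttons at (193,188) and (211,196). Next I'll measure the poses.

```bash
cat > h.py <<'E'
from plant import *
import cv2,numpy as np
def p2w(c,uv,z):
    k=get_calibration(c);K=np.array(k['camera_matrix']);T=np.array(k['pose'])
    uv=np.atleast_2d(uv).astype(float)
    d=np.c_[(uv[:,0]-K[0,2])/K[0,0],-(uv[:,1]-K[1,2])/K[1,1],-np.ones(len(uv))]@T[:3,:3].T
    return T[:3,3]+d*((z-T[2,3])/d[:,2])[:,None]
def w2p(c,p):
    k=get_calibration(c);K=np.array(k['camera_matrix']);T=np.array(k['pose'])
    q=(np.atleast_2d(p)-T[:3,3])@T[:3,:3];return np.c_[K[0,2]+K[0,0]*q[:,0]/-q[:,2],K[1,2]-K[1,1]*q[:,1]/-q[:,2]]
E
python3 - <<'E'
from h import *
im=cv2.imread('pics/top0.png');hsv=cv2.cvtColor(im,cv2.COLOR_BGR2HSV)
g=cv2.inRange(hsv,(45,100,40),(80,255,255));
n,l,s,c=cv2.connectedComponentsWithStats(g)
for i in range(1,n):
    if s[i,4]>30: print('green',c[i].round(1),s[i,4],p2w('top',c[i],.067).round(4))
for q,z in(('box',.045),('press',.097),('carriage',.043),('carriage_face',.028)):
    r=regions_of('top',q)
    for d in r[:1]:
        m=d['pixels'].astype('uint8');pts=cv2.findNonZero(m)
        b=cv2.boxPoints(cv2.minAreaRect(pts));print(q,d['score'],m.sum(),p2w('top',b,z).round(3).tolist())
b=cv2.inRange(hsv,(105,150,30),(125,255,255));pts=cv2.findNonZero(b[120:200,320:400])
bb=cv2.boxPoints(cv2.minAreaRect(pts))+[320,120];print('blue',bb.tolist(),p2w('top',bb,.097).round(3).tolist())
a=cv2.resize(im[120:240,310:400],None,fx=6,fy=6,interpolation=2)[:600]
e=cv2.resize(im[160:230,165:245],None,fx=3,fy=3,interpolation=2)
o=np.zeros((600,800,3),'uint8');o[:,:540]=a[:600,:540];o[:210,550:790]=e;cv2.imwrite('pics/crop.png',o)
E
```

```text
green [431.4 184.8] 452 [[ 0.5747 -0.4765  0.067 ]]
green [192.  187.3] 83 [[0.5541 0.2483 0.067 ]]
green [210.9 194.9] 86 [[0.532  0.1909 0.067 ]]
green [347.9 193.1] 37 [[ 0.5445 -0.2212  0.067 ]]
green [515.  201.7] 39 [[ 0.5268 -0.7308  0.067 ]]
green [505.1 250.6] 40 [[ 0.3782 -0.6914  0.067 ]]
box 0.86 1926 [[0.523, 0.316, 0.045], [0.636, 0.276, 0.045], [0.572, 0.111, 0.045], [0.459, 0.152, 0.045]]
press 0.77 4921 [[0.451, -0.125, 0.097], [0.741, -0.167, 0.097], [0.719, -0.332, 0.097], [0.43, -0.284, 0.097]]
carriage 0.95 1075 [[0.473, -0.165, 0.043], [0.581, -0.182, 0.043], [0.568, -0.276, 0.043], [0.459, -0.258, 0.043]]
carriage_face 0.69 1136 [[0.472, -0.163, 0.028], [0.585, -0.178, 0.028], [0.574, -0.279, 0.028], [0.461, -0.263, 0.028]]
blue [[324.783784866333, 181.29729461669922], [333.6756763458252, 127.94594669342041], [384.27027893066406, 136.37837982177734], [375.3783874511719, 189.72972869873047]] [[0.573, -0.147, 0.097], [0.737, -0.174, 0.097], [0.714, -0.327, 0.097], [0.551, -0.297, 0.097]]
```

View pics/crop.png

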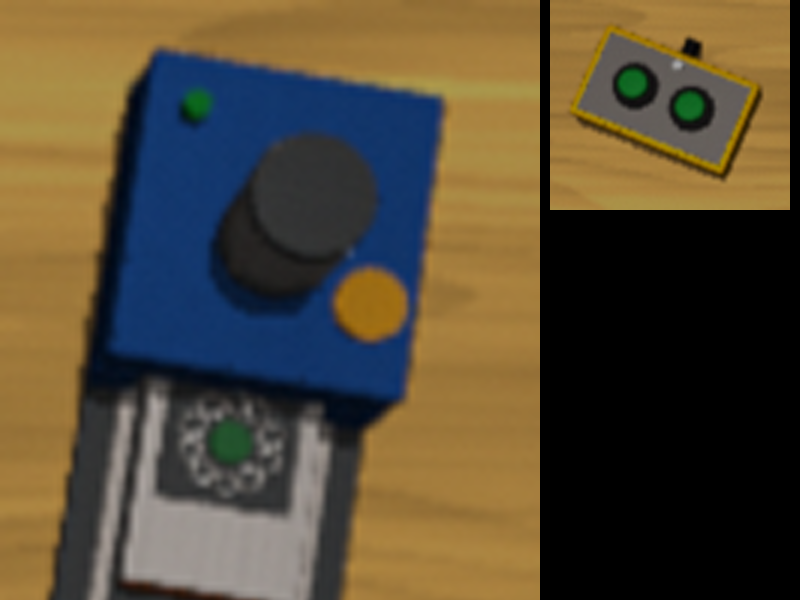

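The crop shows the head front edge from (110,352) to (405,398) and the carriage front edge along the bottom near (120,580). Press yaw comes out at about -8.4° and box yaw at about -21°. The carriage is about 45 mm out. I'll turn to match the press and start moving.

```bash
cat >> h.py <<'E'
from scipy.spatial.transform import Rotation as R
def go(target,n=1,yaw=None):
    "units per row to reach target (tool axes) in n rows; yaw = press/box yaw (deg): tool y along its +y"
    s=state();M=R.from_quat(np.roll(s['tool_rot'],-1)).as_matrix()
    print('t',round(s['time'],2),'pos',s['tool_pos'].round(4),'w',round(s['gripper_width'],3),'F',s['contact_force'].round(2))
    print('per row',(M.T@(np.array(target)-s['tool_pos'])*10/n).round(3))
    a=np.degrees(np.arctan2(M[1,1],M[0,1]));print('tool y ang',a.round(2), 'tilt',M[2,2].round(4))
    if yaw is not None: print('twist total',-np.radians(yaw+90-a)*10)
E
python3 - <<'E'
from h import *
v=np.array([[110,352],[405,398],[158,50],[440,98]])/6+[310,120]
w=p2w('top',v,.097);print(w.round(4))
f=p2w('top',np.array([[120,580],[300,602]])/6+[310,120],.043);print(f.round(4))
for a,b in((w[0],w[2]),(w[1],w[3])):print(np.degrees(np.arctan2(*(b-a)[1::-1])))
for a,b in((w[1],w[0]),(w[3],w[2]),(f[1],f[0])):print(np.degrees(np.arctan2(*(b-a)[1::-1]))-90)
E
```

```text
[[ 0.5816 -0.1579  0.097 ]
 [ 0.5611 -0.3037  0.097 ]
 [ 0.7364 -0.1824  0.097 ]
 [ 0.7145 -0.3241  0.097 ]]
[[ 0.4749 -0.1702  0.043 ]
 [ 0.4651 -0.262   0.043 ]]
-8.9858832320607
-7.583538010082179
-7.991428681346022
-8.812487237277438
-6.085765713813572
```

Emit:
{"method": "apply_moves", "body": {
  "targets": [
    {"translation":[0,0,0],"twist":-0.75,"hand":0.56},
    {"translation":[0,0,0],"twist":-0.75,"hand":0.56},
    {"translation":[-0.37,-0.16,0],"twist":0,"hand":0.56},
    {"translation":[-0.37,-0.16,0],"twist":0,"hand":0.56},
    {"translation":[-0.37,-0.16,0],"twist":0,"hand":0.56},
    {"translation":[-0.37,-0.16,0],"twist":0,"hand":0.56},
    {"translation":[-0.37,-0.16,0],"twist":0,"hand":0.56},
    {"translation":[-0.37,-0.16,0],"twist":0,"hand":0.56}
  ]
}}

```text
time: 2.25
tool_pos: [0.3901, 0.4688, 0.2535]
tool_rot: [0.0, 0.074, 0.997, 0.0]
contact_force: [0.4, -0.1, -0.0]
gripper_width: 0.56
grasp_force: 0.0
```

```bash
python3 -c "
from h import *
go((.400,-.201,.25),16,-8.4)"
```

```text
t 2.25 pos [0.3901 0.4688 0.2535] w 0.56 F [ 0.37 -0.12 -0.01]
per row [-0.068 -0.413  0.002]
tool y ang 81.54 tilt -1.0
twist total -0.011197016633045166
```

Emit:
{"method": "apply_moves", "body": {
  "targets": [
    {"translation":[-0.07,-0.41,0],"twist":0,"hand":0.56},
    {"translation":[-0.07,-0.41,0],"twist":0,"hand":0.56},
    {"translation":[-0.07,-0.41,0],"twist":0,"hand":0.56},
    {"translation":[-0.07,-0.41,0],"twist":0,"hand":0.56},
    {"translation":[-0.07,-0.41,0],"twist":0,"hand":0.56},
    {"translation":[-0.07,-0.41,0],"twist":0,"hand":0.56},
    {"translation":[-0.07,-0.41,0],"twist":0,"hand":0.56},
    {"translation":[-0.07,-0.41,0],"twist":0,"hand":0.56}
  ]
}}

```text
time: 3.05
tool_pos: [0.3956, 0.1357, 0.2535]
tool_rot: [0.0, 0.074, 0.997, 0.0]
contact_force: [0.9, -0.3, -0.3]
gripper_width: 0.563
grasp_force: 0.0
```

Emit:
{"method": "apply_moves", "body": {
  "targets": [
    {"translation":[-0.07,-0.41,0],"twist":0,"hand":0.56},
    {"translation":[-0.07,-0.41,0],"twist":0,"hand":0.56},
    {"translation":[-0.07,-0.41,0],"twist":0,"hand":0.56},
    {"translation":[-0.07,-0.41,0],"twist":0,"hand":0.56},
    {"translation":[-0.07,-0.41,0],"twist":0,"hand":0.56},
    {"translation":[-0.07,-0.41,0],"twist":0,"hand":0.56},
    {"translation":[-0.07,-0.41,0],"twist":0,"hand":0.56},
    {"translation":[0,0,0],"twist":0,"hand":0.56}
  ]
}}

```text
time: 3.85
tool_pos: [0.4017, -0.1577, 0.2535]
tool_rot: [-0.0, 0.077, 0.997, -0.001]
contact_force: [-0.3, 0.2, -0.5]
gripper_width: 0.559
grasp_force: 0.0
```

```bash
python3 -c "
from h import *
go((.398,-.2055,.04),8,-8.4)
cv2.imwrite('pics/wr.png',grab_frame('wrist')[:,:,::-1])
for q in ('carriage_face','carriage'):print([(d['point'].round(4) if hasattr(d['point'],'round') else d['point'],d['score']) for d in recognise('wrist',q)[:2]])"
```

```text
t 3.85 pos [ 0.4017 -0.1577  0.2535] w 0.559 F [-0.28  0.16 -0.49]
per row [-0.005 -0.059  0.267]
tool y ang 81.18 tilt -1.0
twist total -0.07391673499375939
[([0.5153, -0.21, 0.043], 0.76)]
[([0.5122, -0.206, 0.0429], 0.91)]
```

View pics/wr.png

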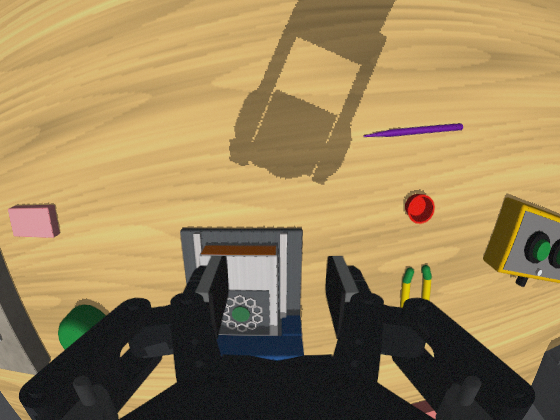

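The wrist picture shows the orange face edge at (203–279,250) on the bed. The fingers sit to its +y side, which agrees with the planned shift of about 47 mm. I'll shift, then descend in front of the face.

Emit:
{"method": "apply_moves", "body": {
  "targets": [
    {"translation":[-0.02,-0.24,0],"twist":-0.07,"hand":0.56},
    {"translation":[-0.02,-0.23,0],"twist":0,"hand":0.56},
    {"translation":[0,0,0.4],"twist":0,"hand":0.56},
    {"translation":[0,0,0.4],"twist":0,"hand":0.56},
    {"translation":[0,0,0.4],"twist":0,"hand":0.56},
    {"translation":[0,0,0.4],"twist":0,"hand":0.56},
    {"translation":[0,0,0.4],"twist":0,"hand":0.56},
    {"translation":[0,0,0.13],"twist":0,"hand":0.56}
  ]
}}

```text
time: 4.8
tool_pos: [0.3969, -0.1976, 0.0362]
tool_rot: [-0.003, 0.069, 0.998, 0.002]
contact_force: [-0.1, -0.2, -0.2]
gripper_width: 0.558
grasp_force: 0.0
```

```bash
python3 -c "
from h import *
go((.5217,-.2237,.04),1,-8.4)
im=grab_frame('side');cv2.imwrite('pics/s1.png',cv2.resize(im[210:300,220:420,::-1],None,fx=4,fy=4))"
```

```text
t 4.8 pos [ 0.3969 -0.1976  0.0362] w 0.558 F [-0.07 -0.22 -0.25]
per row [-1.272 -0.086 -0.047]
tool y ang 82.08 tilt -1.0
twist total 0.08299179802306149
```

View pics/s1.png

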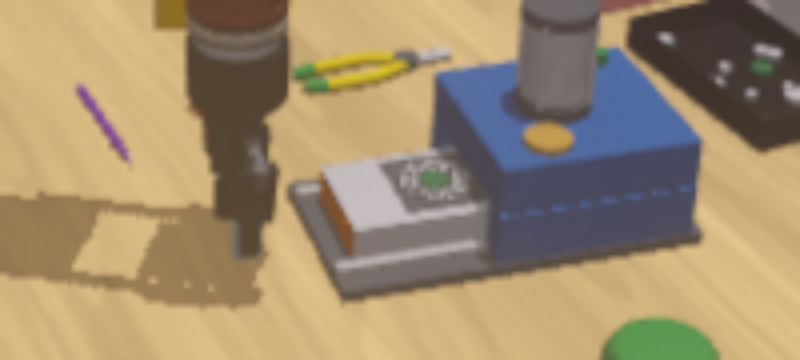

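The side view shows the fingers clear in front of the bed and facing the orange face at about (335,210). Next I'll correct the lateral offset, lift slightly and push.

Emit:
{"method": "apply_moves", "body": {
  "targets": [
    {"translation":[-0.1,-0.08,-0.04],"twist":0.08,"hand":0.56},
    {"translation":[-0.2,0,0],"twist":0,"hand":0.56},
    {"translation":[-0.2,0,0],"twist":0,"hand":0.56},
    {"translation":[-0.1,0,0],"twist":0,"hand":0.56},
    {"translation":[-0.08,0,0],"twist":0,"hand":0.56},
    {"translation":[-0.08,0,0],"twist":0,"hand":0.56},
    {"translation":[-0.08,0,0],"twist":0,"hand":0.56},
    {"translation":[-0.08,0,0],"twist":0,"hand":0.56}
  ]
}}

```text
time: 5.65
tool_pos: [0.4894, -0.2226, 0.0444]
tool_rot: [-0.0, 0.074, 0.997, -0.0]
contact_force: [-3.9, -0.3, 3.2]
gripper_width: 0.557
grasp_force: 1.5
```

```bash
python3 -c "
from h import *
go((.5217,-.2237,.04),1,-8.4)"
```

```text
t 5.65 pos [ 0.4894 -0.2226  0.0444] w 0.557 F [-3.93 -0.3   3.18]
per row [-0.321  0.037  0.044]
tool y ang 81.46 tilt -1.0
twist total -0.024585456209856967
```

Emit:
{"method": "apply_moves", "body": {
  "targets": [
    {"translation":[-0.05,0.01,0],"twist":0,"hand":0.56},
    {"translation":[-0.05,0,0],"twist":0,"hand":0.56},
    {"translation":[-0.05,0,0],"twist":0,"hand":0.56}
  ]
}}

```text
time: 5.95
tool_pos: [0.5043, -0.2237, 0.0441]
tool_rot: [-0.0, 0.074, 0.997, 0.0]
contact_force: [-2.7, -0.7, 1.5]
gripper_width: 0.562
grasp_force: 1.3
```

Emit:
{"method": "apply_moves", "body": {
  "targets": [
    {"translation":[-0.04,0,0],"twist":0,"hand":0.56},
    {"translation":[-0.04,0,0],"twist":0,"hand":0.56}
  ]
}}

```text
time: 6.15
tool_pos: [0.5115, -0.2248, 0.044]
tool_rot: [-0.001, 0.074, 0.997, 0.0]
contact_force: [-16.1, 1.2, 11.8]
gripper_width: 0.56
grasp_force: 7.9
```

The force jumped to 16 N right where the stop should be. I'll hold, then check by looking.

Emit:
{"method": "apply_moves", "body": {
  "targets": [
    {"translation":[-0.01,0,0],"twist":0,"hand":0.56},
    {"translation":[0,0,0],"twist":0,"hand":0.56},
    {"translation":[0,0,0],"twist":0,"hand":0.56},
    {"translation":[0,0,0],"twist":0,"hand":0.56}
  ]
}}

```text
time: 6.55
tool_pos: [0.5115, -0.2247, 0.044]
tool_rot: [-0.002, 0.074, 0.997, 0.0]
contact_force: [-8.6, 0.3, 5.7]
gripper_width: 0.561
grasp_force: 4.5
```

Emit:
{"method": "apply_moves", "body": {
  "targets": [
    {"translation":[0.1,0,0],"twist":0,"hand":0.56},
    {"translation":[0.3,0,0],"twist":0,"hand":0.56},
    {"translation":[0.3,0,0],"twist":0,"hand":0.56},
    {"translation":[0.3,0,-0.4],"twist":0,"hand":0.56},
    {"translation":[0,0,-0.4],"twist":0,"hand":0.56},
    {"translation":[0,0,-0.4],"twist":0,"hand":0.56},
    {"translation":[0,0,-0.4],"twist":0,"hand":0.56},
    {"translation":[0,0,0],"twist":0,"hand":0.56}
  ]
}}

```text
time: 7.35
tool_pos: [0.4174, -0.2121, 0.2118]
tool_rot: [0.007, 0.074, 0.997, -0.003]
contact_force: [0.8, 0.2, 0.2]
gripper_width: 0.561
grasp_force: 0.0
```

```bash
python3 -c "
from h import *
go((.543,.2196,.20),12,-21)
im=grab_frame('side');a=cv2.resize(im[210:300,220:420,::-1],None,fx=4,fy=4)
im=grab_frame('top');b=cv2.resize(im[120:240,310:400,::-1],None,fx=2,fy=2)
o=np.zeros((600,800,3),'uint8');o[:360]=a;o[360:600,:180]=b;cv2.imwrite('pics/s2.png',o)"
```

```text
t 7.35 pos [ 0.4174 -0.2121  0.2118] w 0.561 F [0.82 0.2  0.24]
per row [-0.05   0.371  0.008]
tool y ang 81.49 tilt -0.9999
twist total 2.1801271964722186
```

View pics/s2.png

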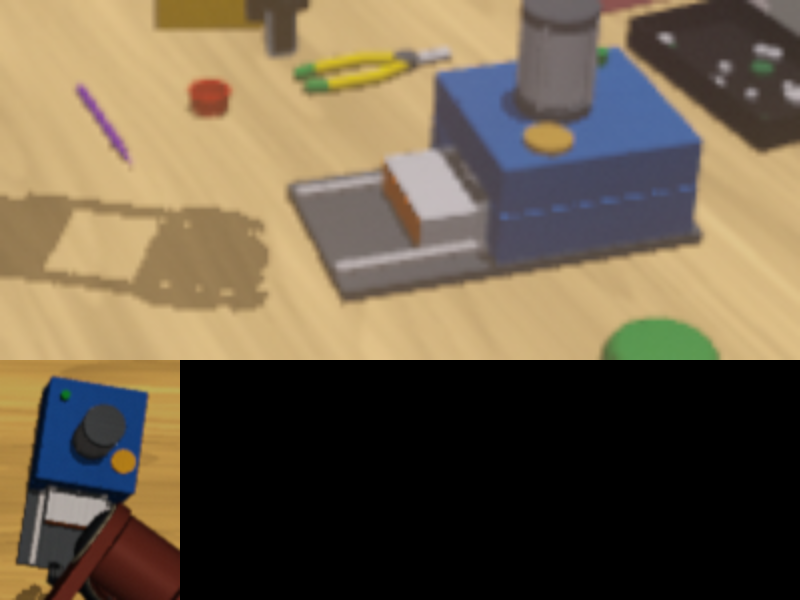

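The carriage has moved in: its orange face is now at about (400,205), just in front of the head, and it stopped against a firm reaction. I'll turn to the box yaw and travel there.

Emit:
{"method": "apply_moves", "body": {
  "targets": [
    {"translation":[0,0,0],"twist":0.73,"hand":0.56},
    {"translation":[0,0,0],"twist":0.73,"hand":0.56},
    {"translation":[0,0,0],"twist":0.72,"hand":0.56},
    {"translation":[0,0,0],"twist":0,"hand":0.56}
  ]
}}

```text
time: 7.85
tool_pos: [0.4134, -0.2095, 0.202]
tool_rot: [-0.001, 0.182, 0.983, 0.001]
contact_force: [-0.0, 0.4, -0.1]
gripper_width: 0.56
grasp_force: 0.0
```

```bash
python3 -c "
from h import *
go((.543,.2196,.20),12,-21)"
```

```text
t 7.85 pos [ 0.4134 -0.2095  0.202 ] w 0.56 F [-0.04  0.4  -0.13]
per row [0.027 0.373 0.002]
tool y ang 69.0 tilt -1.0
twist total 0.0007799916045331258
```

Emit:
{"method": "apply_moves", "body": {
  "targets": [
    {"translation":[0.03,0.37,0],"twist":0,"hand":0.56},
    {"translation":[0.03,0.37,0],"twist":0,"hand":0.56},
    {"translation":[0.03,0.37,0],"twist":0,"hand":0.56},
    {"translation":[0.03,0.37,0],"twist":0,"hand":0.56},
    {"translation":[0.03,0.37,0],"twist":0,"hand":0.56},
    {"translation":[0.03,0.37,0],"twist":0,"hand":0.56},
    {"translation":[0.03,0.37,0],"twist":0,"hand":0.56},
    {"translation":[0.03,0.37,0],"twist":0,"hand":0.56}
  ]
}}

```text
time: 8.65
tool_pos: [0.4975, 0.0764, 0.2028]
tool_rot: [-0.001, 0.181, 0.983, -0.0]
contact_force: [1.2, -0.3, 1.2]
gripper_width: 0.559
grasp_force: 0.0
```

Emit:
{"method": "apply_moves", "body": {
  "targets": [
    {"translation":[0.03,0.37,0],"twist":0,"hand":0.56},
    {"translation":[0.03,0.37,0],"twist":0,"hand":0.56},
    {"translation":[0.03,0.37,0],"twist":0,"hand":0.56},
    {"translation":[0.03,0.37,0],"twist":0,"hand":0.56},
    {"translation":[0,0,0],"twist":0,"hand":0.56},
    {"translation":[0,0,0],"twist":0,"hand":0.56},
    {"translation":[0,0,0],"twist":0,"hand":0.56}
  ]
}}

```text
time: 9.35
tool_pos: [0.5392, 0.2165, 0.2032]
tool_rot: [-0.001, 0.182, 0.983, -0.0]
contact_force: [-1.2, -0.9, -0.0]
gripper_width: 0.562
grasp_force: 0.0
```

```bash
python3 - <<'E'
from h import *
go((.543,.2196,.11),1,-21)
k=get_calibration('wrist');K=np.array(k['camera_matrix']);T=np.array(k['pose']);im=grab_frame('wrist')[:,:,::-1]
cv2.imwrite('pics/w2.png',im)
hsv=cv2.cvtColor(np.ascontiguousarray(im),cv2.COLOR_BGR2HSV);g=cv2.inRange(hsv,(45,100,40),(80,255,255))
n,l,s,c=cv2.connectedComponentsWithStats(g)
for i in range(1,n):
    if s[i,4]<40: continue
    v=(c[i]-K[:2,2])/[K[0,0],K[1,1]];th=np.hypot(*v)
    d=T[:3,:3]@np.r_[v[0]/th*np.sin(th),-v[1]/th*np.sin(th),-np.cos(th)]
    print(c[i].round(0),s[i],(T[:3,3]+d*(.067-T[2,3])/d[2]).round(4))
E
```

```text
t 9.35 pos [0.5392 0.2165 0.2032] w 0.562 F [-1.15 -0.88 -0.01]
per row [-0.025  0.044  0.932]
tool y ang 69.0 tilt -1.0
twist total -0.0003764393790727377
[246. 209.] [ 228  191   36   37 1024] [0.5316 0.1907 0.067 ]
[319. 209.] [ 302  191   36   37 1021] [0.5538 0.2475 0.067 ]
[129. 262.] [122 254  16  17 167] [0.5401 0.065  0.067 ]
[112. 268.] [107 259  11  18 146] [0.5392 0.0427 0.067 ]
```

View pics/w2.png

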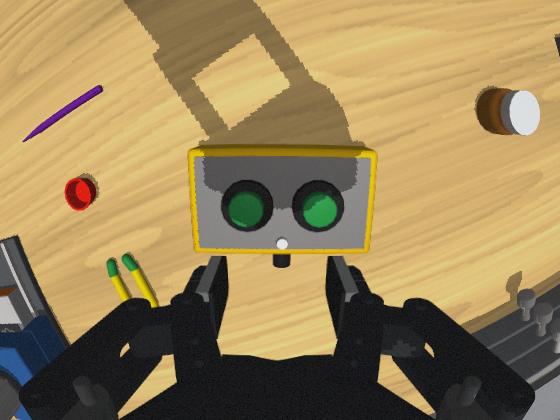

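The wrist picture shows the two green caps at (246,209) and (319,209), and their positions agree with the top view to within 1 mm. The button midpoint is (0.543, 0.219). I'll descend above it.

Emit:
{"method": "apply_moves", "body": {
  "targets": [
    {"translation":[-0.02,0.04,0],"twist":0.03,"hand":0.56},
    {"translation":[0,0,0.3],"twist":0,"hand":0.56},
    {"translation":[0,0,0.3],"twist":0,"hand":0.56},
    {"translation":[0,0,0.3],"twist":0,"hand":0.56},
    {"translation":[0,0,0.08],"twist":0,"hand":0.56},
    {"translation":[0,0,0],"twist":0,"hand":0.56},
    {"translation":[0,0,0],"twist":0,"hand":0.56}
  ]
}}

```text
time: 10.1
tool_pos: [0.5441, 0.2202, 0.1079]
tool_rot: [0.001, 0.184, 0.983, 0.001]
contact_force: [0.0, 0.3, 0.4]
gripper_width: 0.56
grasp_force: 0.0
```

```bash
python3 -c "
from h import *
go((.5427,.2191,.085),1,-21.3)"
```

```text
t 10.1 pos [0.5441 0.2202 0.1079] w 0.56 F [0.03 0.3  0.38]
per row [ 0.01  -0.016  0.229]
tool y ang 68.79 tilt -1.0
twist total 0.015543832474023446
```

Emit:
{"method": "apply_moves", "body": {
  "targets": [
    {"translation":[0.01,-0.02,0.06],"twist":0.01,"hand":0.56},
    {"translation":[0,0,0.06],"twist":0,"hand":0.56},
    {"translation":[0,0,0.04],"twist":0,"hand":0.56},
    {"translation":[0,0,0.03],"twist":0,"hand":0.56},
    {"translation":[0,0,0],"twist":0,"hand":0.56}
  ]
}}

```text
time: 10.6
tool_pos: [0.5411, 0.2186, 0.0867]
tool_rot: [-0.0, 0.184, 0.983, -0.0]
contact_force: [-0.2, -0.8, 0.1]
gripper_width: 0.561
grasp_force: 0.0
```

Emit:
{"method": "apply_moves", "body": {
  "targets": [
    {"translation":[-0.01,0,0.03],"twist":0,"hand":0.56},
    {"translation":[0,0,0.03],"twist":0,"hand":0.56},
    {"translation":[0,0,0],"twist":0,"hand":0.56}
  ]
}}

```text
time: 10.9
tool_pos: [0.5424, 0.2186, 0.0821]
tool_rot: [-0.0, 0.184, 0.983, 0.0]
contact_force: [-3.9, 0.6, 7.7]
gripper_width: 0.556
grasp_force: 3.8
```

Emit:
{"method": "apply_moves", "body": {
  "targets": [
    {"translation":[0,0,0.03],"twist":0,"hand":0.56},
    {"translation":[0,0,0.02],"twist":0,"hand":0.56},
    {"translation":[0,0,0],"twist":0,"hand":0.56}
  ]
}}

```text
time: 11.2
tool_pos: [0.5427, 0.2186, 0.0802]
tool_rot: [-0.001, 0.184, 0.983, -0.0]
contact_force: [-12.4, -3.7, 21.7]
gripper_width: 0.562
grasp_force: 10.8
```

Both buttons are bottomed at about 22 N, so I'll hold here.

Emit:
{"method": "apply_moves", "body": {
  "targets": [
    {"translation":[0,0,0],"twist":0,"hand":0.56},
    {"translation":[0,0,0],"twist":0,"hand":0.56},
    {"translation":[0,0,0],"twist":0,"hand":0.56},
    {"translation":[0,0,0],"twist":0,"hand":0.56},
    {"translation":[0,0,0],"twist":0,"hand":0.56},
    {"translation":[0,0,0],"twist":0,"hand":0.56},
    {"translation":[0,0,0],"twist":0,"hand":0.56},
    {"translation":[0,0,0],"twist":0,"hand":0.56}
  ]
}}

```text
time: 12.0
tool_pos: [0.5426, 0.2186, 0.0802]
tool_rot: [-0.001, 0.184, 0.983, -0.0]
contact_force: [-11.1, -3.2, 21.6]
gripper_width: 0.561
grasp_force: 10.6
```

Emit:
{"method": "apply_moves", "body": {
  "targets": [
    {"translation":[0,0,0],"twist":0,"hand":0.56},
    {"translation":[0,0,0],"twist":0,"hand":0.56},
    {"translation":[0,0,0],"twist":0,"hand":0.56},
    {"translation":[0,0,0],"twist":0,"hand":0.56},
    {"translation":[0,0,0],"twist":0,"hand":0.56},
    {"translation":[0,0,0],"twist":0,"hand":0.56},
    {"translation":[0,0,0],"twist":0,"hand":0.56},
    {"translation":[0,0,0],"twist":0,"hand":0.56}
  ]
}}

```text
time: 12.8
tool_pos: [0.5426, 0.2186, 0.0802]
tool_rot: [-0.001, 0.184, 0.983, -0.0]
contact_force: [-12.1, -2.8, 20.4]
gripper_width: 0.56
grasp_force: 10.6
```

```bash
python3 - <<'E'
from h import *
print(state()['ft_torque'],state()['contact_force'])
a=cv2.resize(grab_frame('wrist')[130:310,150:400,::-1],None,fx=2,fy=2)
b=cv2.resize(grab_frame('side')[170:230,230:320,::-1],None,fx=3,fy=3)
o=np.zeros((560,800,3),'uint8');o[:360,:500]=a;o[380:560,:270]=b;cv2.imwrite('pics/p.png',o)
E
```

```text
[-0.44227237  1.99262801 -0.04123342] [-12.07766287  -2.83747393  20.38655011]
```

View pics/p.png

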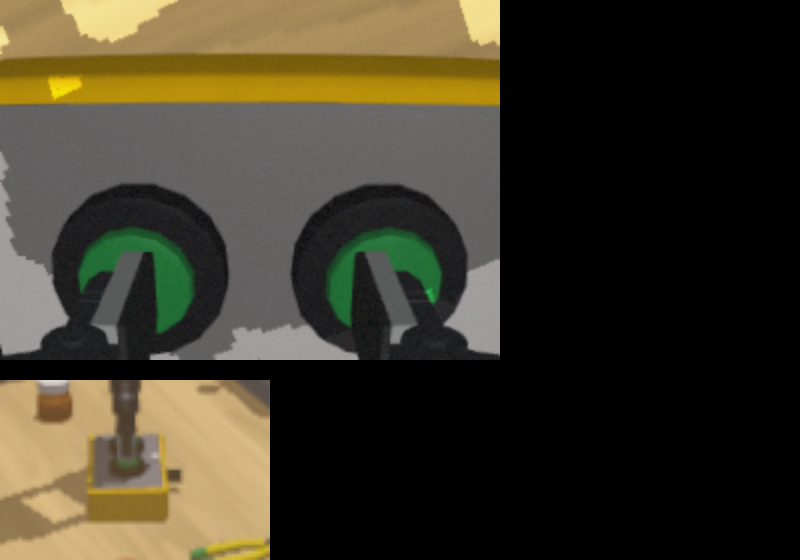

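Both fingertips stand on their green caps, at (135,280) and (385,280), and both caps are down in the collars. I'll hold well past three seconds, then lift.

Emit:
{"method": "apply_moves", "body": {
  "targets": [
    {"translation":[0,0,0.01],"twist":0,"hand":0.56},
    {"translation":[0,0,0],"twist":0,"hand":0.56},
    {"translation":[0,0,0],"twist":0,"hand":0.56},
    {"translation":[0,0,0],"twist":0,"hand":0.56},
    {"translation":[0,0,0],"twist":0,"hand":0.56},
    {"translation":[0,0,0],"twist":0,"hand":0.56},
    {"translation":[0,0,0],"twist":0,"hand":0.56},
    {"translation":[0,0,0],"twist":0,"hand":0.56}
  ]
}}

```text
time: 13.7
tool_pos: [0.5427, 0.2186, 0.0802]
tool_rot: [-0.001, 0.184, 0.983, -0.0]
contact_force: [-14.9, -3.9, 25.9]
gripper_width: 0.56
grasp_force: 13.0
```

Emit:
{"method": "apply_moves", "body": {
  "targets": [
    {"translation":[0,0,0],"twist":0,"hand":0.56},
    {"translation":[0,0,0],"twist":0,"hand":0.56},
    {"translation":[0,0,0],"twist":0,"hand":0.56},
    {"translation":[0,0,0],"twist":0,"hand":0.56},
    {"translation":[0,0,0],"twist":0,"hand":0.56},
    {"translation":[0,0,0],"twist":0,"hand":0.56},
    {"translation":[0,0,0],"twist":0,"hand":0.56},
    {"translation":[0,0,0],"twist":0,"hand":0.56}
  ]
}}

```text
time: 14.5
tool_pos: [0.5427, 0.2186, 0.0801]
tool_rot: [-0.001, 0.184, 0.983, -0.0]
contact_force: [-14.5, -4.0, 25.9]
gripper_width: 0.566
grasp_force: 13.0
```

Emit:
{"method": "apply_moves", "body": {
  "targets": [
    {"translation":[0,0,0],"twist":0,"hand":0.56},
    {"translation":[0,0,0],"twist":0,"hand":0.56},
    {"translation":[0,0,0],"twist":0,"hand":0.56},
    {"translation":[0,0,0],"twist":0,"hand":0.56},
    {"translation":[0,0,0],"twist":0,"hand":0.56},
    {"translation":[0,0,0],"twist":0,"hand":0.56},
    {"translation":[0,0,0],"twist":0,"hand":0.56},
    {"translation":[0,0,0],"twist":0,"hand":0.56}
  ]
}}

```text
time: 15.3
tool_pos: [0.5427, 0.2186, 0.0801]
tool_rot: [-0.001, 0.184, 0.983, -0.0]
contact_force: [-14.6, -2.7, 26.4]
gripper_width: 0.563
grasp_force: 13.0
```

Emit:
{"method": "apply_moves", "body": {
  "targets": [
    {"translation":[0,0,-0.05],"twist":0,"hand":0.56},
    {"translation":[0,0,-0.1],"twist":0,"hand":0.56},
    {"translation":[0,0,-0.3],"twist":0,"hand":0.56},
    {"translation":[0,0,-0.3],"twist":0,"hand":0.56},
    {"translation":[0,0,-0.3],"twist":0,"hand":0.56},
    {"translation":[0,0,0],"twist":0,"hand":0.56},
    {"translation":[0,0,0],"twist":0,"hand":0.56}
  ]
}}

```text
time: 16.0
tool_pos: [0.5429, 0.2184, 0.181]
tool_rot: [0.001, 0.184, 0.983, 0.0]
contact_force: [-0.7, -0.4, 0.0]
gripper_width: 0.558
grasp_force: 0.0
```

```bash
python3 - <<'E'
from h import *
print(state()['time'],state()['contact_force'])
a=grab_frame('wrist')[:,:,::-1]
b=cv2.resize(grab_frame('side')[160:320,200:400,::-1],None,fx=1.2,fy=1.2)
o=np.zeros((420,800,3),'uint8');o[:,:560]=a;o[:192,560:]=b;cv2.imwrite('pics/e.png',o)
E
```

```text
16.0 [-0.66080212 -0.41900608  0.00320209]
```

View pics/e.png

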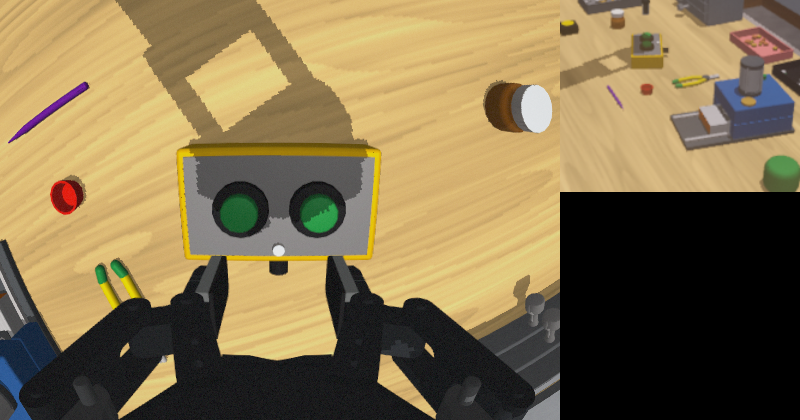

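The final picture shows both buttons up at (240,212) and (317,212), the carriage still in, the loose things I can see undisturbed, and the arm clear.

```bash
python3 -c "
from plant import *
print(job_done())"
```

```text
the job is handed in; nothing more can be done
None
```

I pushed the carriage in until it stopped firmly, then held both buttons down together for about 4 s and released them. The job is handed in; no verdict was returned, and nothing looked disturbed in the last pictures.

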